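Vent the fuel tank: key the knurled collar onto the dry-break valve and hold it down

ROBOT

A 7-joint arm with a two-finger parallel gripper is mounted at the origin on the work surface. World frame = base frame: x ahead of the robot, y to its left, z up, the work surface at z = 0. Lengths are in m, angles in rad, forces in N, time in s.
With the tool pointing down it reaches from about 0.4 to 0.9 m from the base axis. Payload 5.5 kg.
Tool frame: the origin (TCP) lies on the centre line of the jaws, within the pads' length; the fingertips stand 17 mm ahead of it and the grasp point (between the pads) lies 2 mm behind it; z points along the fingers, y is the line along which they close (so a half turn about z gives the same grasp; the last joint's range is limited). The gripper opens to 92 mm and grips with 3 to 60 N. Pads are 19 mm wide; open, the fingers measure 130 mm over their backs; the gripper's body (75 mm by 190 mm) begins 47 mm behind the grasp point.
Start: joints at [-1.083, 0.501, -0.427, 1.55, 0.221, 1.138, -0.21], TCP at [0.145, 0.634, 0.244] pointing down, gripper open.
Joint ranges: [-2.88, 2.88], [-0.31, 2.03], [-1.54, 1.56], [0.2, 2.42], [-1.41, 4.55], [0.19, 2.02], [-2.57, 2.57]. Speed limits (rad/s): [2.57, 2.57, 3.14, 3.14, 3.14, 3.14, 3.14].

INTERFACE

Orientations are given as a unit quaternion [w, x, y, z].
In Python, from bench import get_obs, grab_frame, get_calibration, hand_in gives the robot as it stands.
- The arm moves only by the tool arm_command, never from a script. Its arguments are lists of equal length, an entry for each row: "dp": the shift along the tool's x, y, z in mm, a list of three; "dr": the turn, a rotation vector about the tool's x, y, z in rad, a list of three; "gripper": the gripper command: -1 is fully open, 1 is shut, values between are in proportion. In form: {"dp": [[x, y, z], ...], "dr": [[rx, ry, rz], ...], "gripper": [gripper, ...]}. A call has 1 to 10 rows; each row shifts and turns the commanded pose from where the row before left it, along the tool's axes as they then stand; what a row does not reach is not made up. A row lasts 1/10 s, in which the tool goes at most 50 mm and 8.59 degrees, less where a joint would pass 70% of its speed; a pose out of reach is approached as far as the arm can. A call is refused whole if a number of a shift passes 50 or a number of a turn 0.15, either way. A call with a gripper value outside its range is refused whole. The fingers move at their own pace and stop on an object; the grip force is fixed at half the most. Time passes only in rows, so rows that do not move let the fingers close. It gives the time, the measured TCP pose, the force, the opening and the grip force at its end, in the units of the state.
- get_obs(): the state, without advancing time (a new reading comes with each control period).
- grab_frame(name): name is "scene" or "side" or "wrist"; returns the picture (420x560x3 uint8, red, green, blue); there is no depth.
- get_calibration(name): a dict with "intrinsics" (3x3 intrinsics, pixels), "R" (3x3) and "t" (3): a world point X has camera coordinates R X + t; the wrist camera has in their place "mount" (4x4, takes a point from camera to tool coordinates, whose origin is the TCP and whose axes are the flange's). Camera axes: x right, y down, z forward; pixel columns grow to the right and rows downward; lengths in m; the calibration is good to about 2 mm. A picture is of the moment at which its call begins: read the wrist's pose just before it. get_calibration takes no time and is no camera call.
- hand_in(): hands the job in; it is judged then, once.
The state is a dict: "t": time; "joints": joint angles; "joint_velocities": joint speeds; "effort": joint torques, N m; "tcp_pos": TCP position; "tool_rot": TCP orientation; "contact_force": force on the tool from outside, world axes, zero at the start; "moment": the same for the moment, N m; "opening": finger opening in m; "finger_force": force on a finger pad.
Only numpy, scipy, OpenCV 4.12 (cv2) and the standard library are available. Lean on these libraries where they do the work, as an engineer would, in place of code of your own. Each camera call takes 0.05 s, during which the arm holds its last target. There are 200 camera calls.

TASK

Vent the race-car fuel tank on the bench: slip the knurled venting collar over the upright spigot of the tank's dry-break valve, turn it until its hidden keyways drop over the pins, then push it fully home against the valve's spring. The valve shuts as soon as it is let go, so finish while still holding the collar pushed fully home with the gripper. Leave the spacer ring and the bearing that lie beside it where they are.

Things in the scene. Friction and masses are not known exactly. Their poses are not given: they have to be found in the camera images.
- collar_center (a point): Centre, on the axis half-way up, of the knurled venting collar: a loose plain aluminium ring standing on the black rubber mat (4 mm thick). 56 mm outside, 44 mm high, bore 36 mm right through, about 0.16 kg; straight knurling round its outside. The tallest and narrowest of the three rings on the mat. z points up along the bore.
- collar_foot (a point): Centre of the collar's underside. Three keyways, 120 degrees apart, are cut in the bore from below, about 13 mm wide, out to 24.5 mm from the axis, 28 mm deep, closed above: hidden from above and outside. Their angle to the pins differs at every start; find it by turning either way (120 degrees at most); the pins enter within a window of about 15 degrees.
- valve_top (a point): Centre of the top of the spigot of the dry-break valve, on its vertical axis, 178 mm above the bench, on the round bolted plate of the low, fixed aluminium tank (220 x 300 x 90 mm). The spigot is 32 mm in diameter; its top 8 mm taper to 22 mm. The heading of this point is the tank's and does not tell where the pins are.
- pin_level (a point): Point on the valve's axis level with the upper sides of its pins, 25 mm below the spigot's top. Three round 6 mm pins, 120 degrees apart, stick out to 21.5 mm from the axis. A collar that is not lined up rests on them, its underside here; lined up, it drops 17 mm onto the sprung steel sleeve round the spigot (49 mm outside).
- valve_seat (a point): Point on the valve's axis at the top of the fixed valve body (54 mm in diameter), 50 mm below the spigot's top: the collar is fully home when its underside is here, its centre 22 mm above. The sprung sleeve stands 8 mm above it when up, flush when pushed down. 24 mm below this point begins a flange of 92 mm diameter.
- valve_sleeve (a joint): How far the valve's sprung sleeve is pushed down, m: 0 up (valve shut), 0.008 with the collar fully home (valve open). The spring resists with 6 N at first and about 12.5 N fully home, and lifts the collar again when it is not held down; the collar's weight alone does not move it.
- spacer_center (a point): Centre of a smooth steel spacer ring lying on the mat, 70 mm across, 46 mm bore, 16 mm high: not part of the job.
- bearing_center (a point): Centre of a wheel bearing lying on the mat, 66 mm across, 22 mm high: not part of the job.

How it is judged:
At the end, for the whole second after the job is handed in: The collar is on the spigot, keyed over the pins and upright (within 3.5 mm of the axis, tilt under 0.12 rad), within 2 mm of its stop with the sleeve down more than 6.2 of its 8 mm, and the fingers still hold it so through the last second (value of joint valve_sleeve above 0.0062 m and z of collar_center in the frame of valve_top below -0.026 m and horizontal distance between collar_center and valve_top below 0.0035 m and angle between collar_center's own z axis and vertical below 0.12 rad and contact force between the fingers and collar above 2 N); the arm keeps its last pose, push and grip.
It fails at once if the spacer ring or the bearing is pushed more than 40 mm from its place (distance of any of spacer_center, bearing_center from where it was at the start of the episode above 0.04 m).
It also fails if it takes over 64 s, if anything falls off the work surface, if the arm or the gripper's body presses on something with over 40 N, if the wrist force passes 120 N, or if a joint passes its speed limit or range.

## Working session

There is one attempt and no reset: what is moved stays moved. The work goes in short steps, Python scripts to look and compute and a tool call to move; the robot and the scene stay as the last step left them, time stands still between calls to the robot, and variables do not carry over. Pictures are saved under pics/ and viewed, at most 10 in all, crops included, and the job is handed in when it is done.

Besides the shell and the picture viewer there is one more tool, called after "Call:" in YAML: its name, and indented under it one key for each argument. arm_command: Moves the arm, as the interface text tells. Its arguments: {"type":"object","properties":{"dp":{"type":"array","items":{"type":"array","items":{"type":"number"}}},"dr":{"type":"array","items":{"type":"array","items":{"type":"number"}}},"gripper":{"type":"array","items":{"type":"number"}}},"required":["dp","dr","gripper"]}

```bash
mkdir -p pics; python3 - <<'E'
from bench import *
import cv2,numpy as np
o=get_obs()
for k in("t","tcp_pos","tool_rot","opening","contact_force"):print(k,o[k])
ims=[]
for n in("scene","side","wrist"):
    f=grab_frame(n);cv2.imwrite(f"pics/{n}0.png",f[:,:,::-1])
    c=get_calibration(n);print(n,{k:np.round(v,4).tolist() for k,v in c.items()})
    ims.append(f[:,:,::-1])
E
```

```text
t 0.0
tcp_pos [0.14480279 0.63297619 0.24263769]
tool_rot [-1.36835977e-04  1.12137485e-01  9.93692201e-01 -9.88023197e-04]
opening 0.09180068209322707
contact_force [ 0.68411303  0.28102836 -0.75883167]
scene {'intrinsics': [[395.2378, 0.0, 277.9957], [0.0, 395.2378, 211.9469], [0.0, 0.0, 1.0]], 'R': [[0.6078, 0.7941, -0.0035], [0.6896, -0.53, -0.4934], [-0.3937, 0.2975, -0.8698]], 't': [-0.3216, -0.3063, 1.1882]}
side {'intrinsics': [[534.4883, 0.0, 279.7366], [0.0, 534.4883, 207.3822], [0.0, 0.0, 1.0]], 'R': [[0.7213, -0.6924, 0.0142], [-0.3884, -0.4214, -0.8195], [0.5735, 0.5856, -0.5729]], 't': [-0.4031, 0.2983, 1.0504]}
wrist {'intrinsics': [[374.3891, 0.0, 279.6053], [0.0, 374.3891, 207.5138], [0.0, 0.0, 1.0]], 'mount': [[-0.0004, -0.9593, -0.2822, 0.0758], [1.0, -0.0001, -0.0009, -0.0003], [0.0008, -0.2822, 0.9593, -0.1405], [0.0, 0.0, 0.0, 1.0]]}
```

View pics/scene0.png

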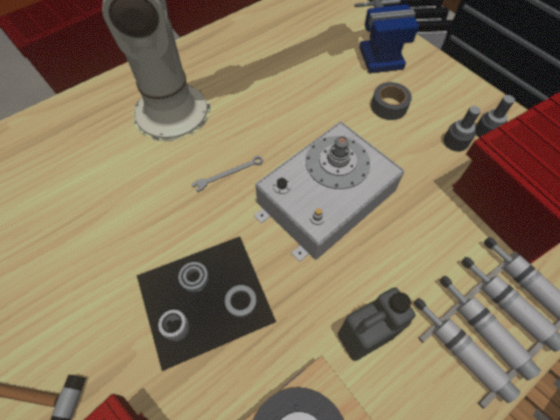

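View pics/side0.png

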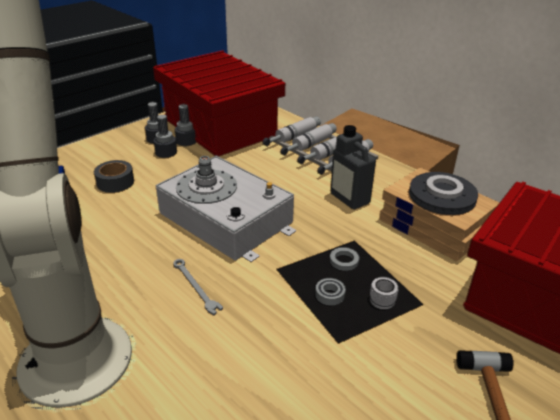

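Scene: the collar is the tall ring at about (173,324), with the bearing (193,275) and spacer (240,300) beside it and the spigot top at about (341,142). Side: collar (383,292), spigot top (205,160). Next I'll zoom into these areas and triangulate.

```bash
cat > h.py <<'E'
from bench import *
import cv2,numpy as np
from scipy.spatial.transform import Rotation as Ro
def ray(n,u,v,o=None):
    c=get_calibration(n);d=np.linalg.solve(c["intrinsics"],[u,v,1.])
    if n=="wrist":
        w,x,y,z=o["tool_rot"];R=Ro.from_quat([x,y,z,w]).as_matrix();m=np.array(c["mount"])
        return np.array(o["tcp_pos"])+R@m[:3,3],R@m[:3,:3]@d
    R=np.array(c["R"]);return -R.T@np.array(c["t"]),R.T@d
def plane(r,z): return r[0]+r[1]*(z-r[0][2])/r[1][2]
def tri(a,b):
    A=np.stack([a[1],-b[1]],1);s=np.linalg.lstsq(A,b[0]-a[0],rcond=None)[0]
    p,q=a[0]+s[0]*a[1],b[0]+s[1]*b[1];return (p+q)/2,np.linalg.norm(p-q)
def proj(n,X):
    c=get_calibration(n);p=np.array(c["intrinsics"])@(np.array(c["R"])@X+c["t"]);return p[:2]/p[2]
E
python3 - <<'E'
from h import *
print(tri(ray("scene",341,142),ray("side",205,160)))
print(tri(ray("scene",173,320),ray("side",384,285)))
for n,b,v in(("collar scene",(173,318),0),("x",(341,141),0)):
    print(n,plane(ray("scene",*b),.048 if n[0]=='c' else .178))
print(plane(ray("side",384,284),.048),plane(ray("side",205,160),.178))
S=cv2.imread("pics/scene0.png");D=cv2.imread("pics/side0.png")
def cr(I,u,v):return cv2.resize(I[v-30:v+30,u-40:u+40],None,fx=5,fy=5,interpolation=cv2.INTER_CUBIC)
cv2.imwrite("pics/z0.png",np.vstack([np.hstack([cr(S,173,320),cr(S,341,145)]),np.hstack([cr(D,384,290),cr(D,205,168)])]))
E
```

```text
(array([0.49370332, 0.21033207, 0.16914686]), np.float64(0.0003029229057911993))
(array([ 0.57126293, -0.31141635,  0.04749499]), np.float64(0.005534007290099361))
collar scene [ 0.56650533 -0.30680345  0.048     ]
x [0.49616453 0.20659361 0.178     ]
[ 0.57424536 -0.31241649  0.048     ] [0.4847195  0.19739965 0.178     ]
```

View pics/z0.png

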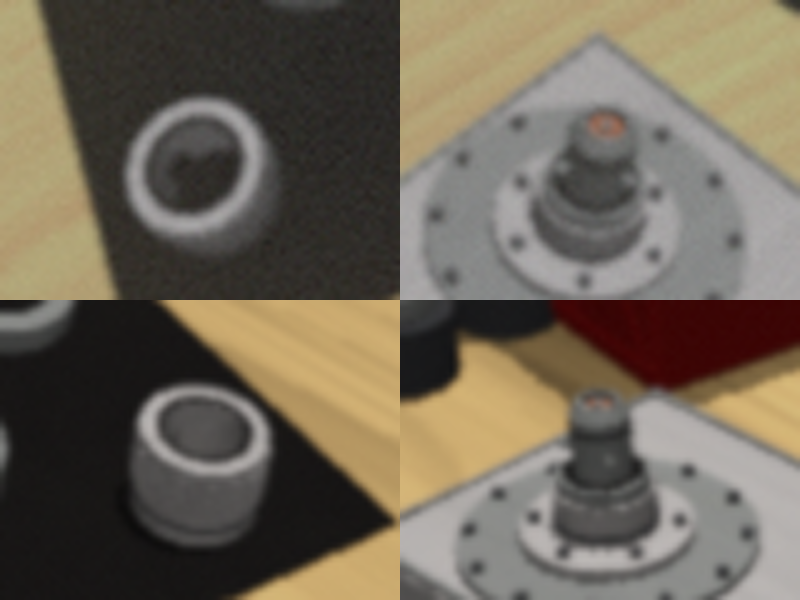

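View pics/wrist0.png

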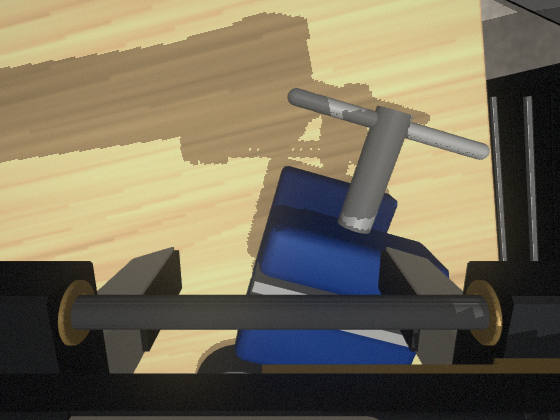

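The zoom puts the collar's top-rim centre at scene (171.6,323.2) and side (384.8,286). The orange-centred spigot top is at scene (342,139.8) and side (204.6,158). The wrist view shows only the vise below and the fingers at the left and right.

```bash
python3 - <<'E'
from h import *
for z,a,b in((.048,(171.6,323.2),(384.8,286)),(.178,(342,139.8),(204.6,158))):
    print(tri(ray("scene",*a),ray("side",*b)),plane(ray("scene",*a),z),plane(ray("side",*b),z))
S=(193,276);T=(240,301)
print(plane(ray("scene",*S),.026),plane(ray("scene",*T),.02))
w,x,y,z=get_obs()["tool_rot"];print(Ro.from_quat([x,y,z,w]).as_matrix().round(3))
E
```

```text
(array([ 0.57328338, -0.31523059,  0.04482107]), np.float64(0.000957056973815619)) [ 0.57420743 -0.31459724  0.048     ] [ 0.57041522 -0.31747023  0.048     ]
(array([0.49369104, 0.21210193, 0.17472164]), np.float64(0.00150725869088669)) [0.49494133 0.21074631 0.178     ] [0.49011883 0.20614278 0.178     ]
[ 0.50264198 -0.22367291  0.026     ] [ 0.61389791 -0.17112407  0.02      ]
[[-0.975  0.223 -0.   ]
 [ 0.223  0.975 -0.001]
 [ 0.    -0.001 -1.   ]]
```

Call:
arm_command:
  dp:
    - [-22,-17,-6]
    - [-43,-33,-6]
    - [-43,-33,-6]
    - [-43,-33,-6]
    - [-43,-33,-6]
    - [-43,-33,-6]
    - [-43,-33,-6]
    - [-43,-33,-6]
    - [-43,-33,-6]
    - [-43,-33,-3]
    - [-22,-17,0]
    - [0,0,0]
  dr:
    - [0,0,0]
    - [0,0,0]
    - [0,0,0]
    - [0,0,0]
    - [0,0,0]
    - [0,0,0]
    - [0,0,0]
    - [0,0,0]
    - [0,0,0]
    - [0,0,0]
    - [0,0,0]
    - [0,0,0]
  gripper: [-1,-1,-1,-1,-1,-1,-1,-1,-1,-1,-1,-1]

```text
$: bad value
```

Call:
arm_command:
  dp:
    - [-30,-23,-6]
    - [-43,-33,-6]
    - [-43,-33,-6]
    - [-43,-33,-6]
    - [-43,-33,-6]
    - [-43,-33,-6]
    - [-43,-33,-6]
    - [-43,-33,-6]
    - [-43,-33,-6]
    - [-43,-33,-3]
  dr:
    - [0,0,0]
    - [0,0,0]
    - [0,0,0]
    - [0,0,0]
    - [0,0,0]
    - [0,0,0]
    - [0,0,0]
    - [0,0,0]
    - [0,0,0]
    - [0,0,0]
  gripper: [-1,-1,-1,-1,-1,-1,-1,-1,-1,-1]

```text
t: 1.15
tcp_pos: [0.4553, 0.2582, 0.2971]
tool_rot: [0.0, 0.112, 0.994, 0.0]
contact_force: [1.0, 0.7, 0.6]
opening: 0.0917
finger_force: 0.0
```

Call:
arm_command:
  dp:
    - [-10,-10,0]
    - [0,0,0]
    - [0,0,0]
  dr:
    - [0,0,0]
    - [0,0,0]
    - [0,0,0]
  gripper: [-1,-1,-1]

```text
t: 1.45
tcp_pos: [0.4609, 0.2489, 0.2962]
tool_rot: [-0.001, 0.112, 0.994, 0.0]
contact_force: [-0.2, -0.3, 0.1]
opening: 0.0917
finger_force: 0.0
```

```bash
python3 - <<'E'
from h import *
o=get_obs();print(o["t"],o["tcp_pos"],o["tool_rot"],o["joints"],o["contact_force"])
f=grab_frame("wrist");cv2.imwrite("pics/w1.png",f[:,:,::-1])
E
```

```text
1.45 [0.46086415 0.24889188 0.2961895 ] [-5.90323825e-04  1.11748159e-01  9.93736356e-01  2.34874809e-04] [-0.3459592   0.20229751 -0.22955508  1.80931218  0.04920096  1.13623408
  0.75508507] [-0.24215977 -0.26163219  0.12996228]
```

View pics/w1.png

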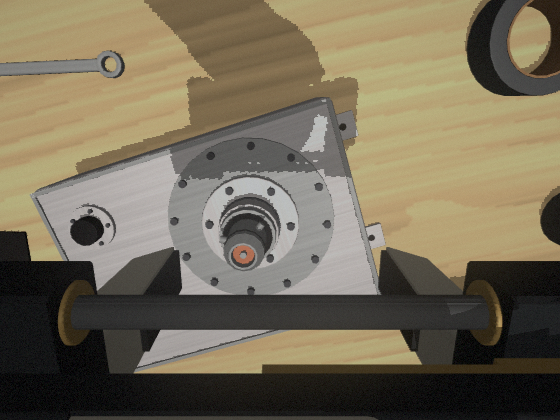

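The wrist picture shows the spigot's orange top at (243,254) and the plate's bolt circle centred near (251,216). I'll go to the collar, then turn the tool to a heading that leaves search travel on joint 7.

Call:
arm_command:
  dp:
    - [-21,-45,0]
    - [-21,-48,0]
    - [-21,-48,0]
    - [-21,-48,0]
    - [-21,-48,10]
    - [-21,-48,20]
    - [-21,-48,20]
    - [-21,-48,20]
    - [-21,-48,20]
    - [-21,-48,20]
  dr:
    - [0,0,0]
    - [0,0,0]
    - [0,0,0]
    - [0,0,0]
    - [0,0,0]
    - [0,0,0]
    - [0,0,0]
    - [0,0,0]
    - [0,0,0]
    - [0,0,0]
  gripper: [-1,-1,-1,-1,-1,-1,-1,-1,-1,-1]

```text
t: 2.5
tcp_pos: [0.5542, -0.2243, 0.1971]
tool_rot: [0.0, 0.11, 0.994, 0.001]
contact_force: [1.0, 0.3, 0.5]
opening: 0.0918
finger_force: 0.0
```

Call:
arm_command:
  dp:
    - [0,0,0]
    - [0,0,0]
    - [0,0,0]
    - [0,0,0]
    - [0,0,0]
    - [0,0,0]
    - [0,0,0]
    - [0,0,0]
    - [0,0,0]
    - [0,0,0]
  dr:
    - [0,0,-0.149]
    - [0,0,-0.149]
    - [0,0,-0.149]
    - [0,0,-0.149]
    - [0,0,-0.149]
    - [0,0,-0.149]
    - [0,0,-0.149]
    - [0,0,-0.149]
    - [0,0,-0.149]
    - [0,0,-0.149]
  gripper: [-1,-1,-1,-1,-1,-1,-1,-1,-1,-1]

```text
t: 3.5
tcp_pos: [0.5496, -0.219, 0.1901]
tool_rot: [-0.008, -0.536, 0.844, 0.008]
contact_force: [0.9, 0.4, -3.5]
opening: 0.0919
finger_force: 0.0
```

Call:
arm_command:
  dp:
    - [0,0,0]
    - [0,0,0]
    - [0,0,0]
    - [0,0,0]
  dr:
    - [0,0,-0.149]
    - [0,0,-0.149]
    - [0,0,0]
    - [0,0,0]
  gripper: [-1,-1,-1,-1]

```text
t: 3.9
tcp_pos: [0.5468, -0.2161, 0.1832]
tool_rot: [-0.009, -0.64, 0.768, 0.018]
contact_force: [-0.1, 0.7, 0.5]
opening: 0.0917
finger_force: 0.0
```

```bash
python3 - <<'E'
from h import *
o=get_obs();print(o["t"],o["tcp_pos"],o["tool_rot"],o["joints"],o["contact_force"])
f=grab_frame("wrist");cv2.imwrite("pics/w2.png",f[:,:,::-1])
o1=dict(tcp_pos=[0.46086415,0.24889188,0.2961895],tool_rot=[-5.90323825e-04,1.11748159e-01,9.93736356e-01,2.34874809e-04])
print(plane(ray("wrist",243,254,o1),.178),plane(ray("wrist",250.5,220,o1),.104))
E
```

```text
3.9 [ 0.54678021 -0.21612279  0.18319126] [-0.00917288 -0.63995927  0.76815434  0.01751854] [ 1.2061619   0.96020418 -1.41752316  1.71592593  0.94618703  1.39049358
  2.56831429] [-0.08368402  0.70172079  0.46058529]
[0.48911803 0.21406263 0.178     ] [0.4866394  0.21463505 0.104     ]
```

View pics/w2.png

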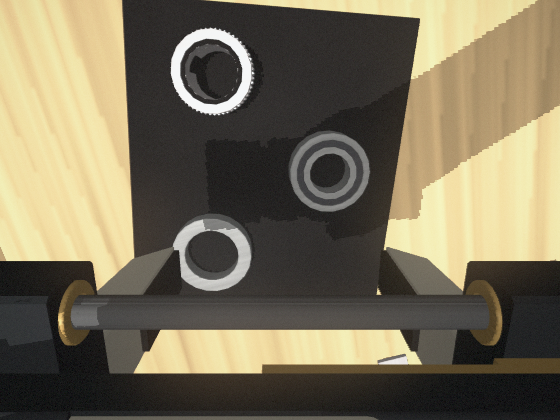

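The turn drove joint 7 to its range limit, so the sign was wrong: a +z turn lowers q7. The rings are at collar (212,71), bearing (330,171) and spacer (212,252). I'm turning back the other way.

Call:
arm_command:
  dp:
    - [0,0,0]
    - [0,0,0]
    - [0,0,0]
    - [0,0,0]
    - [0,0,0]
    - [0,0,0]
    - [0,0,0]
    - [0,0,0]
    - [0,0,0]
    - [0,0,0]
  dr:
    - [0,0,0.148]
    - [0,0,0.148]
    - [0,0,0.148]
    - [0,0,0.148]
    - [0,0,0.148]
    - [0,0,0.148]
    - [0,0,0.148]
    - [0,0,0.148]
    - [0,0,0.148]
    - [0,0,0.148]
  gripper: [-1,-1,-1,-1,-1,-1,-1,-1,-1,-1]

```text
t: 4.95
tcp_pos: [0.5479, -0.2207, 0.1914]
tool_rot: [-0.014, 0.05, 0.999, -0.004]
contact_force: [0.2, -0.0, -0.7]
opening: 0.0918
finger_force: 0.0
```

Call:
arm_command:
  dp:
    - [0,0,0]
    - [0,0,0]
    - [0,0,0]
    - [0,0,0]
    - [0,0,0]
    - [0,0,0]
    - [0,0,0]
    - [0,0,0]
    - [0,0,0]
    - [0,0,0]
  dr:
    - [0,0,0.148]
    - [0,0,0.148]
    - [0,0,0.148]
    - [0,0,0.148]
    - [0,0,0.148]
    - [0,0,0.148]
    - [0,0,0.148]
    - [0,0,0.148]
    - [0,0,0.148]
    - [0,0,0]
  gripper: [-1,-1,-1,-1,-1,-1,-1,-1,-1,-1]

```text
t: 5.95
tcp_pos: [0.5486, -0.2206, 0.1926]
tool_rot: [-0.008, 0.654, 0.756, -0.011]
contact_force: [0.8, 0.5, -1.4]
opening: 0.0922
finger_force: 0.0
```

```bash
python3 - <<'E'
from h import *
o=get_obs();print(o["t"],o["tcp_pos"],o["tool_rot"],o["joints"],o["contact_force"])
w,x,y,z=o["tool_rot"];print(Ro.from_quat([x,y,z,w]).as_matrix().round(3))
o1=dict(tcp_pos=[ 0.54678021,-0.21612279,0.18319126],tool_rot=[-0.00917288,-0.63995927,0.76815434,0.01751854])
print(plane(ray("wrist",212,71,o1),.048))
E
```

```text
5.95 [ 0.5485846  -0.2205591   0.19258783] [-0.00783177  0.65408767  0.75629917 -0.01093339] [ 0.95972823  0.58110857 -0.86456072  1.72217455  0.50063157  1.09868687
  0.07383336] [ 0.7626378   0.48770902 -1.37767411]
[[-0.144  0.989 -0.026]
 [ 0.99   0.144 -0.006]
 [-0.002 -0.027 -1.   ]]
[ 0.5705794 -0.313901   0.048    ]
```

Call:
arm_command:
  dp:
    - [0,0,0]
    - [0,0,0]
    - [-20,5,0]
    - [-25,6,5]
    - [-25,6,10]
    - [-24,6,20]
    - [0,0,20]
    - [0,0,10]
    - [0,0,0]
    - [0,0,0]
  dr:
    - [-0.027,0.002,0.144]
    - [0,0,0]
    - [0,0,0]
    - [0,0,0]
    - [0,0,0]
    - [0,0,0]
    - [0,0,0]
    - [0,0,0]
    - [0,0,0]
    - [0,0,0]
  gripper: [-1,-1,-1,-1,-1,-1,-1,-1,-1,-1]

```text
t: 6.95
tcp_pos: [0.5705, -0.3116, 0.1213]
tool_rot: [-0.005, 0.705, 0.71, 0.001]
contact_force: [0.4, 0.4, 1.1]
opening: 0.0917
finger_force: 0.0
```

```bash
python3 - <<'E'
from h import *
o=get_obs();print(o["t"],o["tcp_pos"],o["tool_rot"],o["joints"])
w,x,y,z=o["tool_rot"];print(Ro.from_quat([x,y,z,w]).as_matrix().round(3))
f=grab_frame("wrist");cv2.imwrite("pics/w3.png",f[:,:,::-1])
E
```

```text
6.95 [ 0.57054175 -0.31155628  0.12125988] [-0.00536469  0.70463691  0.70954723  0.00088127] [ 0.98180626  0.73663462 -0.76343225  1.62695933  0.56777668  1.02340411
  0.04683311]
[[-0.007  1.    -0.006]
 [ 1.     0.007  0.009]
 [ 0.009 -0.006 -1.   ]]
```

View pics/w3.png

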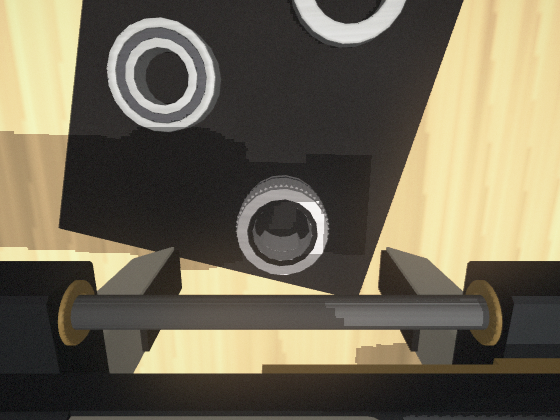

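The collar's top rim is centred at about (282,231), with the fingers clear on both sides.

```bash
python3 - <<'E'
from h import *
o=get_obs()
w,x,y,z=o["tool_rot"];R=Ro.from_quat([x,y,z,w]).as_matrix()
p=plane(ray("wrist",282,231,o),.048);print(p, 1000*R.T@(p-o["tcp_pos"]), "tilt",np.cross([0,0,1],R.T@[0,0,-1]))
print([plane(ray("wrist",u,v,o),.048).round(4) for u,v in((236,231),(328,231),(282,187),(282,276))])
E
```

```text
[ 0.57191357 -0.31331052  0.048     ] [-2.20376185  1.57780482 73.44983463] tilt [-0.00581179 -0.00861592  0.        ]
[array([ 0.544 , -0.3135,  0.048 ]), array([ 0.5998, -0.3131,  0.048 ]), array([ 0.5717, -0.286 ,  0.048 ]), array([ 0.5721, -0.3432,  0.048 ])]
```

Call:
arm_command:
  dp:
    - [-3,1.5,0]
    - [0,0,15]
    - [0,0,20]
    - [0,0,20]
    - [0,0,15]
    - [0,0,10]
    - [0,0,10]
    - [0,0,0]
    - [0,0,0]
    - [0,0,0]
  dr:
    - [-0.006,-0.009,0]
    - [0,0,0]
    - [0,0,0]
    - [0,0,0]
    - [0,0,0]
    - [0,0,0]
    - [0,0,0]
    - [0,0,0]
    - [0,0,0]
    - [0,0,0]
  gripper: [-1,-1,-1,-1,-1,-1,-1,-1,-1,-1]

```text
t: 8.0
tcp_pos: [0.5718, -0.3154, 0.0304]
tool_rot: [-0.0, 0.706, 0.708, -0.0]
contact_force: [-0.5, 0.3, -0.4]
opening: 0.0918
finger_force: 0.0
```

```bash
cat > s.py <<'E'
from h import *
o=get_obs()
w,x,y,z=o["tool_rot"];R=Ro.from_quat([x,y,z,w]).as_matrix()
print(o["t"],np.round(o["tcp_pos"],4),"F",np.round(o["contact_force"],1),"M",np.round(o["moment"],2),"op",round(o["opening"],4),o["finger_force"])
print("q",np.round(o["joints"],2),"head",np.degrees(np.arctan2(R[1,0],R[0,0])).round(1),"tilt",np.cross([0,0,1],R.T@[0,0,-1]).round(3))
E
python3 s.py
```

```text
8.0 [ 0.5718 -0.3154  0.0304] F [-0.5  0.3 -0.4] M [-0.12  0.05 -0.01] op 0.0918 0.0
q [ 0.94  0.85 -0.69  1.66  0.66  0.88 -0.02] head 90.2 tilt [-0. -0.  0.]
```

Call:
arm_command:
  dp:
    - [0,0,0]
    - [0,0,0]
    - [0,0,0]
    - [0,0,0]
    - [0,0,0]
    - [0,0,0]
    - [0,0,0]
    - [0,0,0]
    - [0,0,0]
    - [0,0,0]
  dr:
    - [0,0,0]
    - [0,0,0]
    - [0,0,0]
    - [0,0,0]
    - [0,0,0]
    - [0,0,0]
    - [0,0,0]
    - [0,0,0]
    - [0,0,0]
    - [0,0,0]
  gripper: [1,1,1,1,1,1,1,1,1,1]

```text
t: 9.0
tcp_pos: [0.5712, -0.3152, 0.0297]
tool_rot: [-0.001, 0.706, 0.708, -0.0]
contact_force: [-0.2, -0.3, 1.4]
opening: 0.0554
finger_force: 30.0
```

```bash
python3 s.py
```

```text
9.0 [ 0.5712 -0.3152  0.0297] F [-0.2 -0.3  1.4] M [-0.09  0.06  0.02] op 0.0554 30.000275404891
q [ 0.94  0.85 -0.69  1.66  0.66  0.88 -0.02] head 90.2 tilt [-0.002 -0.001  0.   ]
```

Call:
arm_command:
  dp:
    - [0,0,-20]
    - [0,0,-40]
    - [0,0,-48]
    - [0,0,-48]
    - [20,-3,-48]
    - [40,-6,-48]
    - [45,-7,-18]
    - [45,-7,0]
    - [45,-7,0]
    - [45,-7,0]
  dr:
    - [0,0,0]
    - [0,0,0]
    - [0,0,0]
    - [0,0,0]
    - [0,0,0]
    - [0,0,0]
    - [0,0,0]
    - [0,0,0]
    - [0,0,0]
    - [0,0,0]
  gripper: [1,1,1,1,1,1,1,1,1,1]

```text
t: 10.0
tcp_pos: [0.5342, -0.0824, 0.2895]
tool_rot: [-0.0, 0.706, 0.709, -0.0]
contact_force: [0.4, 0.7, -1.4]
opening: 0.0556
finger_force: 30.0
```

Call:
arm_command:
  dp:
    - [45,-7,0]
    - [45,-7,0]
    - [45,-7,0]
    - [45,-7,0]
    - [45,-7,0]
    - [40,-5,0]
    - [15,-3,0]
    - [0,0,0]
    - [0,0,0]
    - [0,0,0]
  dr:
    - [0,0,0]
    - [0,0,0]
    - [0,0,0]
    - [0,0,0]
    - [0,0,0]
    - [0,0,0]
    - [0,0,0]
    - [0,0,0]
    - [0,0,0]
    - [0,0,0]
  gripper: [1,1,1,1,1,1,1,1,1,1]

```text
t: 11.0
tcp_pos: [0.4913, 0.1936, 0.2886]
tool_rot: [-0.001, 0.707, 0.708, -0.001]
contact_force: [-0.2, -0.3, -1.4]
opening: 0.0556
finger_force: 30.0
```

```bash
python3 s.py
```

```text
11.0 [0.4913 0.1936 0.2886] F [-0.2 -0.3 -1.4] M [-0.13  0.03 -0.04] op 0.0556 29.99879472423345
q [ 0.41  0.37 -1.04  1.79  0.34  1.18 -0.73] head 90.1 tilt [-0.002  0.     0.   ]
```

```bash
python3 - <<'E'
from h import *
o=get_obs();f=grab_frame("wrist")[:,:,::-1];cv2.imwrite("pics/w4.png",f)
print(o["tcp_pos"],o["tool_rot"])
S=grab_frame("scene")[:,:,::-1];D=grab_frame("side")[:,:,::-1];cv2.imwrite("pics/s4.png",S);cv2.imwrite("pics/d4.png",D)
def cr(I,u,v):return cv2.resize(I[v-50:v+50,u-50:u+50],None,fx=3.8,fy=3.8,interpolation=cv2.INTER_CUBIC)
u=cv2.resize(f[120:420,80:480],None,fx=1,fy=1)
u=cv2.resize(f,(400,300))
a=np.hstack([cr(S,341,125),cr(D,205,140)]);
b=np.zeros((220,760,3),np.uint8);c=cv2.resize(f[150:350,160:400],None,fx=1.1,fy=1.1);b[:c.shape[0],:c.shape[1]]=c
cv2.imwrite("pics/z4.png",np.vstack([a,b]))
E
```

```text
[0.49133041 0.19359241 0.28864866] [-5.24126411e-04  7.06513708e-01  7.07698806e-01 -7.10757079e-04]
```

View pics/z4.png

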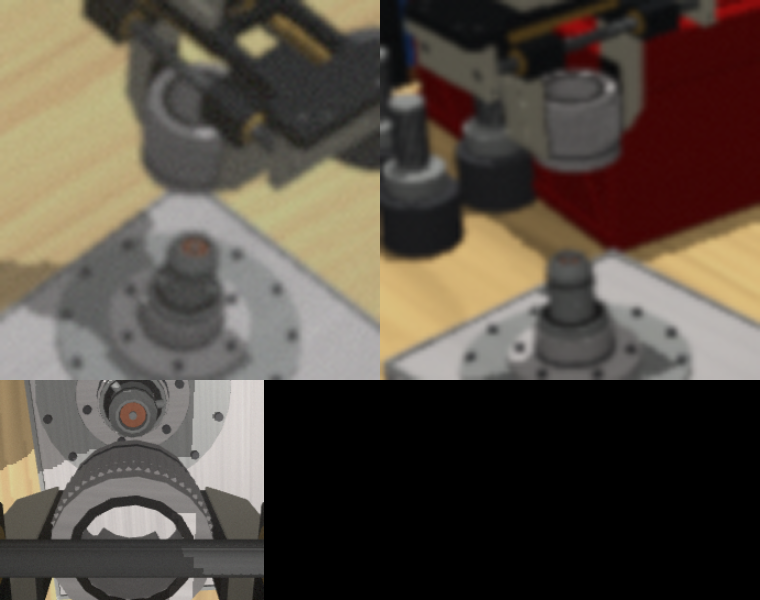

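In the wrist view the spigot top is at (281,182), with the collar centred between the pads at u≈280. In the side view the collar's top rim is at (207.6,113.2) and the spigot top at (205,157.9).

```bash
python3 - <<'E'
from h import *
o=dict(tcp_pos=[0.49133041,0.19359241,0.28864866],tool_rot=[-5.24126411e-04,7.06513708e-01,7.07698806e-01,-7.10757079e-04])
print("wrist",plane(ray("wrist",281,182,o),.178))
X=np.array([.4913,.1945,.307]);print("side proj of collar top",proj("side",X),"scene",proj("scene",X), "collar foot",proj("side",X-[0,0,.044]),proj("scene",X-[0,0,.044]))
for V in([.491,.213,.178],[.489,.216,.178],[.4937,.2121,.178]):print(V,proj("side",np.array(V)),proj("scene",np.array(V)))
E
```

```text
wrist [0.49225841 0.21352801 0.178     ]
side proj of collar top [204.38660499 112.27488331] scene [343.58953577 100.23190692] collar foot [205.59510055 129.00328086] [340.61592828 115.83546709]
[0.491, 0.213, 0.178] [203.22823819 156.88987116] [341.57747612 138.26585498]
[0.489, 0.216, 0.178] [201.87459356 156.7204094 ] [341.96884971 137.10604936]
[0.4937, 0.2121, 0.178] [204.29932971 156.66402855] [342.07713422 139.18191131]
```

Call:
arm_command:
  dp:
    - [10,-0.8,0]
    - [9.4,0,10]
    - [0,0,20]
    - [0,0,20]
    - [0,0,15]
    - [0,0,6]
    - [0,0,0]
    - [0,0,0]
  dr:
    - [0,0,0]
    - [0,0,0]
    - [0,0,0]
    - [0,0,0]
    - [0,0,0]
    - [0,0,0]
    - [0,0,0]
    - [0,0,0]
  gripper: [1,1,1,1,1,1,1,1]

```text
t: 11.95
tcp_pos: [0.4903, 0.2153, 0.2181]
tool_rot: [-0.001, 0.706, 0.709, 0.0]
contact_force: [1.1, 1.0, -1.7]
opening: 0.0561
finger_force: 30.0
```

Call:
arm_command:
  dp:
    - [0,0,4]
    - [0,0,4]
    - [0,0,4]
    - [0,0,3]
    - [0,0,0]
  dr:
    - [0,0,0]
    - [0,0,0]
    - [0,0,0]
    - [0,0,0]
    - [0,0,0]
  gripper: [1,1,1,1,1]

```text
t: 12.45
tcp_pos: [0.4896, 0.2145, 0.2021]
tool_rot: [-0.001, 0.706, 0.708, -0.001]
contact_force: [-0.2, 0.1, -0.9]
opening: 0.056
finger_force: 30.0
```

```bash
python3 s.py
```

```text
12.45 [0.4896 0.2145 0.2021] F [-0.2  0.1 -0.9] M [-0.1   0.02 -0.03] op 0.056 29.998943263781257
q [ 0.3   0.48 -0.97  1.87  0.46  1.03 -0.85] head 90.2 tilt [-0.003 -0.001  0.   ]
```

Call:
arm_command:
  dp:
    - [0,0,3]
    - [0,0,3]
    - [0,0,3]
    - [0,0,0]
  dr:
    - [0,0,0]
    - [0,0,0]
    - [0,0,0]
    - [0,0,0]
  gripper: [1,1,1,1]

```text
t: 12.85
tcp_pos: [0.4903, 0.2141, 0.1931]
tool_rot: [-0.001, 0.706, 0.708, -0.0]
contact_force: [0.8, -1.6, -2.7]
opening: 0.0558
finger_force: 30.0
```

Call:
arm_command:
  dp:
    - [0,0,3]
    - [0,0,3]
    - [0,0,2]
    - [0,0,0]
  dr:
    - [0,0,0]
    - [0,0,0]
    - [0,0,0]
    - [0,0,0]
  gripper: [1,1,1,1]

```text
t: 13.25
tcp_pos: [0.4902, 0.2141, 0.1852]
tool_rot: [-0.001, 0.706, 0.708, -0.001]
contact_force: [1.9, -3.2, -3.0]
opening: 0.0556
finger_force: 30.0
```

```bash
python3 s.py
```

```text
13.25 [0.4902 0.2141 0.1852] F [ 1.9 -3.2 -3. ] M [-0.96 -0.69  0.04] op 0.0556 29.99857656424865
q [ 0.28  0.5  -0.95  1.88  0.48  1.   -0.87] head 90.2 tilt [-0.002 -0.     0.   ]
```

Call:
arm_command:
  dp:
    - [-1.5,1,0]
    - [0,0,2]
    - [0,0,2]
    - [0,0,2]
    - [0,0,0]
  dr:
    - [0,0,0]
    - [0,0,0]
    - [0,0,0]
    - [0,0,0]
    - [0,0,0]
  gripper: [1,1,1,1,1]

```text
t: 13.75
tcp_pos: [0.4903, 0.2137, 0.1792]
tool_rot: [-0.001, 0.706, 0.709, -0.0]
contact_force: [-1.1, 0.7, -1.3]
opening: 0.0557
finger_force: 30.0
```

```bash
python3 s.py
```

```text
13.75 [0.4903 0.2137 0.1792] F [-1.1  0.7 -1.3] M [-0.15 -0.01  0.  ] op 0.0557 29.999120963620953
q [ 0.28  0.51 -0.94  1.89  0.49  0.99 -0.88] head 90.2 tilt [-0.003 -0.001  0.   ]
```

Call:
arm_command:
  dp:
    - [0,0,1.5]
    - [0,0,1.5]
    - [0,0,0]
  dr:
    - [0,0,0]
    - [0,0,0]
    - [0,0,0]
  gripper: [1,1,1]

```text
t: 14.05
tcp_pos: [0.4908, 0.214, 0.178]
tool_rot: [-0.001, 0.706, 0.709, -0.0]
contact_force: [-4.5, -2.3, 12.2]
opening: 0.0556
finger_force: 30.0
```

```bash
python3 s.py
```

```text
14.05 [0.4908 0.214  0.178 ] F [-4.5 -2.3 12.2] M [-0.7   1.08 -0.02] op 0.0556 30.00311716867145
q [ 0.28  0.51 -0.94  1.89  0.49  0.99 -0.88] head 90.2 tilt [-0.001 -0.001  0.   ]
```

Call:
arm_command:
  dp:
    - [0,0,-0.5]
    - [0,0,0]
    - [0,0,0]
    - [0,0,0]
    - [0,0,0]
  dr:
    - [0,0,-0.07]
    - [0,0,-0.07]
    - [0,0,-0.07]
    - [0,0,-0.07]
    - [0,0,0]
  gripper: [1,1,1,1,1]

```text
t: 14.55
tcp_pos: [0.4914, 0.2143, 0.1782]
tool_rot: [-0.001, 0.599, 0.801, 0.001]
contact_force: [-1.1, -0.5, 7.0]
opening: 0.0558
finger_force: 30.0
```

```bash
python3 s.py
```

```text
14.55 [0.4914 0.2143 0.1782] F [-1.1 -0.5  7. ] M [-0.31  0.28  0.06] op 0.0558 30.00056292687077
q [ 0.32  0.54 -1.01  1.89  0.54  1.01 -0.64] head 106.4 tilt [ 0.    -0.002  0.   ]
```

Call:
arm_command:
  dp:
    - [0,0,0]
    - [0,0,0]
    - [0,0,0]
    - [0,0,0]
  dr:
    - [0,0,-0.07]
    - [0,0,-0.07]
    - [0,0,-0.07]
    - [0,0,0]
  gripper: [1,1,1,1]

```text
t: 14.95
tcp_pos: [0.4917, 0.2135, 0.1774]
tool_rot: [-0.001, 0.513, 0.859, 0.001]
contact_force: [2.5, -0.9, 0.4]
opening: 0.0557
finger_force: 30.0
```

Call:
arm_command:
  dp:
    - [0,0,0]
    - [0,0,0]
    - [0,0,0]
    - [0,0,0]
  dr:
    - [0,0,-0.07]
    - [0,0,-0.07]
    - [0,0,-0.07]
    - [0,0,0]
  gripper: [1,1,1,1]

```text
t: 15.35
tcp_pos: [0.4907, 0.2133, 0.1767]
tool_rot: [-0.001, 0.421, 0.907, 0.0]
contact_force: [0.7, 0.6, -1.4]
opening: 0.056
finger_force: 30.0
```

```bash
python3 s.py
```

```text
15.35 [0.4907 0.2133 0.1767] F [ 0.7  0.6 -1.4] M [-0.08 -0.03 -0.02] op 0.056 29.998245700844564
q [ 0.37  0.6  -1.1   1.89  0.61  1.05 -0.28] head 130.3 tilt [-0.001 -0.003  0.   ]
```

Force vanished, so it may be dropping in. I'll press gently.

Call:
arm_command:
  dp:
    - [0,0,1]
    - [0,0,1]
    - [0,0,0]
  dr:
    - [0,0,0]
    - [0,0,0]
    - [0,0,0]
  gripper: [1,1,1]

```text
t: 15.65
tcp_pos: [0.4908, 0.2133, 0.1749]
tool_rot: [-0.001, 0.421, 0.907, -0.0]
contact_force: [-0.3, -0.8, -1.7]
opening: 0.0559
finger_force: 30.0
```

```bash
python3 s.py
```

```text
15.65 [0.4908 0.2133 0.1749] F [-0.3 -0.8 -1.7] M [-0.09 -0.01 -0.01] op 0.0559 29.998993459157646
q [ 0.37  0.6  -1.09  1.89  0.62  1.04 -0.28] head 130.3 tilt [-0.001 -0.002  0.   ]
```

Dropping freely past pin level, so it is keyed. I'll continue down to the sleeve.

Call:
arm_command:
  dp:
    - [0,0,2]
    - [0,0,2]
    - [0,0,2]
    - [0,0,2]
    - [0,0,2]
    - [0,0,1]
    - [0,0,0]
  dr:
    - [0,0,0]
    - [0,0,0]
    - [0,0,0]
    - [0,0,0]
    - [0,0,0]
    - [0,0,0]
    - [0,0,0]
  gripper: [1,1,1,1,1,1,1]

```text
t: 16.35
tcp_pos: [0.4908, 0.2133, 0.1639]
tool_rot: [-0.001, 0.42, 0.907, 0.0]
contact_force: [0.0, -0.6, -1.4]
opening: 0.056
finger_force: 30.0
```

```bash
python3 s.py
```

```text
16.35 [0.4908 0.2133 0.1639] F [ 0.  -0.6 -1.4] M [-0.08 -0.01  0.  ] op 0.056 29.99903549265582
q [ 0.36  0.61 -1.08  1.9   0.63  1.03 -0.29] head 130.3 tilt [-0.001 -0.002  0.   ]
```

Call:
arm_command:
  dp:
    - [0,0,2]
    - [0,0,2]
    - [0,0,2]
    - [0,0,2]
    - [0,0,2]
    - [0,0,1]
    - [0,0,0]
    - [0,0,0]
  dr:
    - [0,0,0]
    - [0,0,0]
    - [0,0,0]
    - [0,0,0]
    - [0,0,0]
    - [0,0,0]
    - [0,0,0]
    - [0,0,0]
  gripper: [1,1,1,1,1,1,1,1]

```text
t: 17.15
tcp_pos: [0.4911, 0.2135, 0.1541]
tool_rot: [-0.001, 0.42, 0.907, -0.0]
contact_force: [-3.8, -2.7, 10.3]
opening: 0.0558
finger_force: 30.0
```

```bash
python3 s.py
```

```text
17.15 [0.4911 0.2135 0.1541] F [-3.8 -2.7 10.3] M [-0.59  0.64 -0.03] op 0.0558 30.001672690850683
q [ 0.35  0.62 -1.07  1.9   0.65  1.01 -0.3 ] head 130.3 tilt [-0.    -0.001  0.   ]
```

Call:
arm_command:
  dp:
    - [0,0,1]
    - [0,0,1]
    - [0,0,0.5]
    - [0,0,0]
    - [0,0,0]
  dr:
    - [0,0,0]
    - [0,0,0]
    - [0,0,0]
    - [0,0,0]
    - [0,0,0]
  gripper: [1,1,1,1,1]

```text
t: 17.65
tcp_pos: [0.4911, 0.2136, 0.1535]
tool_rot: [0.0, 0.42, 0.908, -0.001]
contact_force: [-7.7, -7.5, 27.7]
opening: 0.0561
finger_force: 30.0
```

```bash
python3 s.py
```

```text
17.65 [0.4911 0.2136 0.1535] F [-7.7 -7.5 27.7] M [-1.48  1.86  0.03] op 0.0561 30.006115211290307
q [ 0.35  0.62 -1.07  1.9   0.65  1.01 -0.31] head 130.3 tilt [-0.001  0.001  0.   ]
```

Call:
arm_command:
  dp:
    - [0,0,0]
    - [0,0,0]
    - [0,0,0]
    - [0,0,0]
    - [0,0,0]
    - [0,0,0]
    - [0,0,0]
    - [0,0,0]
    - [0,0,0]
    - [0,0,0]
  dr:
    - [0,0,0]
    - [0,0,0]
    - [0,0,0]
    - [0,0,0]
    - [0,0,0]
    - [0,0,0]
    - [0,0,0]
    - [0,0,0]
    - [0,0,0]
    - [0,0,0]
  gripper: [1,1,1,1,1,1,1,1,1,1]

```text
t: 18.65
tcp_pos: [0.4911, 0.2136, 0.1535]
tool_rot: [0.0, 0.42, 0.907, -0.001]
contact_force: [-7.6, -6.4, 27.6]
opening: 0.0559
finger_force: 30.0
```

```bash
python3 s.py; python3 - <<'E'
from h import *
S=grab_frame("scene")[:,:,::-1];D=grab_frame("side")[:,:,::-1]
def cr(I,u,v):return cv2.resize(I[v-50:v+50,u-50:u+50],None,fx=3.8,fy=3.8,interpolation=cv2.INTER_CUBIC)
cv2.imwrite("pics/z5.png",np.hstack([cr(S,341,140),cr(D,205,160)]))
E
```

```text
18.65 [0.4911 0.2136 0.1535] F [-7.6 -6.4 27.6] M [-1.5   1.94  0.03] op 0.0559 30.005926878657192
q [ 0.35  0.62 -1.07  1.9   0.65  1.01 -0.31] head 130.3 tilt [-0.001  0.001  0.   ]
```

View pics/z5.png

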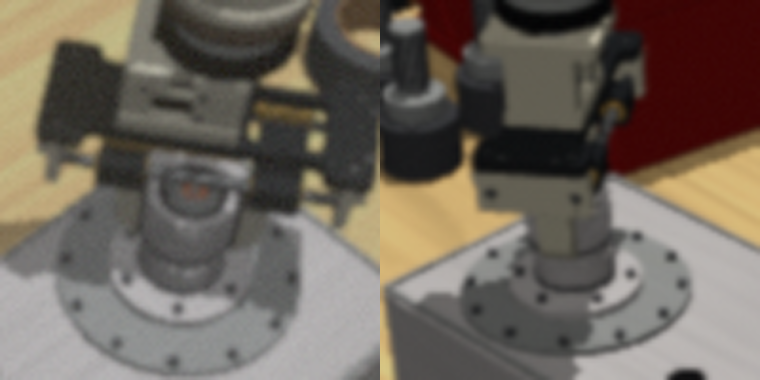

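The picture shows the collar seated flush on the valve body (scene crop about (185,255)), with the spigot's orange tip just showing inside the top. The push is steady at 27 N against the stop, so I'm handing in.

```bash
python3 -c "
from bench import *
print(hand_in())"
```

```text
the job is handed in; nothing more can be done
None
```

I handed the job in at about 19 s of robot time with the collar keyed over the pins, pushed down to its hard stop and still gripped, pushing at a steady 27 N; the hand-in gave no verdict back.

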